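Refit the push-to-run knob on the drum sander

ROBOT

A 7-joint arm with a two-finger parallel gripper is mounted at the origin on the work surface. World frame = base frame: x ahead of the robot, y to its left, z up, the work surface at z = 0. Lengths are in m, angles in rad, forces in N, time in s.
With the tool pointing down it reaches from about 0.425 to 0.875 m from the base axis. Payload 4.7 kg.
Tool frame: the origin (TCP) lies midway between the tips of the shut fingers; the grasp point (between the pads) lies 19 mm behind it (ctrl.grip_point_offset is the distance from the TCP to the grasp point, in m); z points along the fingers, y is the line along which they close (so a half turn about z gives the same grasp; the last joint's range is limited). The gripper opens to 87 mm and grips with 3 to 60 N. Pads are 19 mm wide; open, the fingers measure 117 mm over their backs; the gripper's body (75 mm by 190 mm) begins 51 mm behind the grasp point.
Start: joints at [1.319, 0.321, -0.07, 1.45, 0.023, 1.371, -0.057], TCP at [0.171, -0.627, 0.202] pointing down, gripper open.
Joint ranges: [-2.86, 2.86], [-0.3, 2.09], [-1.38, 1.24], [0.06, 2.45], [-1.56, 4.7], [0.09, 2.05], [-2.69, 2.69]. Speed limits (rad/s): [2.57, 2.57, 3.14, 3.14, 3.14, 3.14, 3.14].

INTERFACE

Orientations are given as a rotation vector (axis times angle).
In Python, from bench import ctrl gives the robot as it stands.
- The arm moves only by the tool move_arm, never from a script. Its argument "increments" is text: rows parted by semicolons, each of 7 numbers parted by spaces: the shift along the world's x, y, z in mm, then the turn, a rotation vector about the world's x, y, z in degrees, then the closure in counts, from 0 (fully open) to 255 (shut). A call has exactly 8 rows; each row shifts and turns the commanded pose from where the row before left it; what a row does not reach is not made up. A row lasts 1/12 s, in which the tool goes at most 41.7 mm and 7.16 degrees, less where a joint would pass 70% of its speed; a pose out of reach is approached as far as the arm can. A call with a gripper value outside its range is refused whole. The fingers move at their own pace and stop on an object; "grip_force" is the grip in N (left out, the last holds). Time passes only in rows, so rows that do not move let the fingers close, or fill a call up. It gives the time, the measured TCP pose, the force, the opening and the grip force at its end, in the units of the state.
- ctrl.get_state(): the state, without advancing time (a new reading comes with each control period).
- ctrl.get_image(name): name is "scene" or "top" or "wrist"; returns a dict with "frame" (400x640x3 uint8, red, green, blue), "depth" (400x640 float32, m along the optical axis (not along the pixel's ray), 0 where there is no reading), "fx", "fy", "cx", "cy" (pixels), "k1" (the pictures are not rectified: a ray, as slopes to the right and down, at radius r is drawn at 1 + k1 r^2 times it, then the intrinsics apply), "position" and "orientation" of the camera in the world. Camera axes: x right, y down, z forward; pixel columns grow to the right and rows downward; lengths in m; the calibration is good to about 2 mm. A picture is of the moment at which its call begins.
- ctrl.close_job(): hands the job in; it is judged then, once.
Trained networks look in a picture, given as the dict that the camera call returned (one of the last four; its "shot" number tells which), for a name from the list of things; names that differ only in an ending like _2 or _b are one class to them, and where a whole thing is asked for, a point or a joint stands for the part that bears it (a point fixed in the world has none). Each returns a list of dicts, best first, with "score" (0 to 1); they miss things now and then, are a little off and sometimes report something else, mostly with a low value. They report only what shows in the picture. A call takes as long as a camera call.
- ctrl.find_in(target, picture): "centre" ([x, y, z] in m, in world coordinates, good to about 4 mm: the middle of the surface that is visible of it).
- ctrl.silhouettes(target, picture): "region" (400x640 bool, what is visible of it).
The state is a dict: "time": time; "joint_positions": joint angles; "qd": joint speeds; "joint_torque": joint torques, N m; "position": TCP position; "tool_rot": TCP orientation; "ft_force": force on the tool from outside, world axes, zero at the start; "torque": the same for the moment, N m; "grip_width": opening from 0.0 (shut) to 1.0 (fully open); "grip_force": force on a finger pad.
Only numpy, scipy, OpenCV 4.12 (cv2) and the standard library are available. Lean on these libraries where they do the work, as an engineer would, in place of code of your own. Each camera call takes 0.05 s, during which the arm holds its last target. There are 200 camera calls.

TASK

The drum sander's push-to-run knob has come off and lies in the wooden parts box: lift the box's lid right back until it rests on its stop, and take the black knob out. Turn it so that its flat matches the flat of the D-shaped shaft on the sander, push it fully home on the shaft, then press knob and shaft down against the spring to the bottom. Finish while still holding the knob pressed down there (do not let go), with the lid left open and the other things on the bench left where they were.

Things in the scene. Friction and masses are not known exactly. Their poses are not given: they have to be found in the camera images.
- box_lid (a joint): hinge of the parts box's plywood lid (about 194 x 294 x 8 mm, about 0.35 kg): 0 rad shut and flat, grows as it opens, 1.85 rad on its stop, leaning a little back past upright. Turns almost freely: let go below about 1.55 rad it falls shut, beyond about 1.7 rad it falls back on to its stop
- lid_hinge (a point): middle of the lid's hinge line, at the height of the box's rim (62 mm above the bench). The hinge line runs along the y axis of parts_box. This point's own axes turn with the lid
- lid_bar (a point): middle of the lid's steel bar handle: a round bar 10 mm thick and 100 mm long, parallel to the hinge line, on two posts at its ends, its centre 34 mm above the lid's upper face, near the edge opposite the hinge. In the lid's frame it lies 176 mm from the hinge line along -x and 42 mm up along z. Pinched across, it can turn between the fingers as the lid swings
- parts_box: open plywood box fixed to the bench, outside 190 mm along its own x, 290 mm along its own y, 62 mm high, walls and floor 8 mm; origin at the centre of its underside, z up. The lid is hinged on its +x wall's rim. In it stand the knob and a spare sanding drum, about 120 mm apart along y, either one at either end
- knob_centre (a point): centre of the black knob, on its axis half-way up: twelve-sided, 42 mm across, 36 mm high, about 0.06 kg, standing upright in the box with the bore underneath. Its z axis points up along its axis; its +x points to the flat side of its bore, and so does the raised pointer rib (22 mm long) on its top, which runs from the middle to the rim. The gripping faces lie at every 30 degrees from +x. The rib adds 1.5 mm to the height
- knob_seat (a point): centre of the end of the knob's blind bore, on its axis 20 mm above its underside (2 mm above its centre), axes as knob_centre. The bore is a D: 18 mm round, its flat 6 mm from the axis on the +x side, 20 mm deep. When the knob is home this point lies on shaft_tip
- sander: bench drum sander, fixed: a low green housing 160 mm along its own x, 290 mm along its own y, its dark top panel 75 mm above the bench; origin at the centre of its underside, z up. On the panel stand the D-shaft at (0, 65 mm) and the sanding drum (41 mm across, its top 102 mm above the panel) at (0, -85 mm)
- shaft_tip (a point): centre of the top end of the sander's upright aluminium D-shaft: 16 mm round, with a flat 5 mm from its axis, top edge chamfered 2 mm. Released, it stands 30 mm above the panel. Its +x axis points out of the flat and is the sander's +x: the flat (milled, duller) faces the long side of the housing that has the small black switch on it; the shaft does not turn. The knob fits in one way only, within about 10 degrees
- run_shaft (a joint): how far the D-shaft is pressed down, in m: 0 released, 0.006 at the bottom. A spring holds it up: it begins to sink at 4.5 N and needs 10 N at the bottom. With the knob home and the shaft at the bottom the knob's underside is still 4 mm above the panel
- spare_drum: bystander: spare sanding drum, rubber and tan abrasive, 31 mm across, 46 mm high, standing in the box; origin under its centre
- sanding_stick: bystander: flat wooden sanding stick, 150 x 26 x 13 mm, on the bench; origin under its centre
- pin_jar: bystander: amber jar with a steel cap, 56 mm across, 75 mm high; origin under its centre
- handle_block: bystander: dark wooden handle block, 120 x 40 x 30 mm; origin under its centre
- tin_cup: bystander: steel cup, 72 mm across, 85 mm high; origin under its centre
- bench_brush: bystander: bench brush lying on the bench, about 0.2 m long; origin under its middle
- steel_weight: bystander: dark steel block, 60 x 60 x 45 mm; origin under its centre

How it is judged:
By the outcome, as a careful person would: the job done as asked, in the order asked, and still so for the second after the job is handed in, while the arm keeps its last pose, push and grip.
It also fails if it takes over 61 s, if anything falls off the work surface, if the arm or the gripper's body presses on something with over 40 N, if the wrist force passes 120 N, or if a joint passes its speed limit or range.

## Working session

There is one attempt and no reset: what is moved stays moved. The work goes in short steps, Python scripts to look and compute and a tool call to move; the robot and the scene stay as the last step left them, time stands still between calls to the robot, and variables do not carry over. Pictures are saved under pics/ and viewed, at most 13 in all, crops included, and the job is handed in when it is done.

Besides the shell and the picture viewer there is one more tool, called after "Request:" as name(argument=value, ...) on one line, values as JSON. move_arm: Moves the arm, as the interface text tells. Its arguments: {"type":"object","properties":{"increments":{"type":"string"},"grip_force":{"type":"number"}},"required":["increments"]}

```bash
ls; mkdir -p pics
cat > h.py <<'E'
import numpy as np,cv2
from scipy.spatial.transform import Rotation as R
from bench import ctrl
def rot(o):
    o=np.array(o,float)
    if o.shape==(3,3): return o
    return R.from_rotvec(o).as_matrix() if o.size==3 else R.from_quat(o).as_matrix()
def save(im,n): cv2.imwrite('pics/'+n+'.png',cv2.cvtColor(im,cv2.COLOR_RGB2BGR))
def rays(p,uv):
    uv=np.atleast_2d(uv).astype(float)
    d=np.c_[(uv[:,0]-p['cx'])/p['fx'],(uv[:,1]-p['cy'])/p['fy']]; s=d.copy()
    for _ in range(20): s=d/(1+p['k1']*(s**2).sum(1,keepdims=True))
    return np.c_[s,np.ones(len(s))]
def world(p,uv,depth=None):
    uv=np.atleast_2d(uv); r=rays(p,uv)
    if depth is None: depth=p['depth'][uv[:,1].astype(int),uv[:,0].astype(int)]
    return (r*np.reshape(depth,(-1,1)))@rot(p['orientation']).T+np.array(p['position'])
def atz(p,uv,z):
    d=rays(p,uv)@rot(p['orientation']).T; o=np.array(p['position'])
    return o+d*((z-o[2])/d[:,2])[:,None]
def proj(p,X):
    c=(np.atleast_2d(X)-p['position'])@rot(p['orientation']); s=c[:,:2]/c[:,2:]
    s=s*(1+p['k1']*(s**2).sum(1,keepdims=True)); return s*[p['fx'],p['fy']]+[p['cx'],p['cy']]
def st():
    s=ctrl.get_state(); print({k:np.round(s[k],3).tolist() for k in s}); return s
E
cat > a.py <<'E'
from h import *
np.set_printoptions(precision=4,suppress=True)
for n in ['top','scene']:
    p=ctrl.get_image(n); save(p['frame'],n+'0'); print(n,p['position'],p['orientation'],p['fx'],p['k1'],(p['depth']>0).mean())
    for t in ['lid_bar','box_lid','parts_box','sander','shaft_tip','steel_weight','tin_cup','pin_jar','handle_block','sanding_stick','bench_brush','lid_hinge']:
        try:
            for r in ctrl.find_in(t,p)[:2]: print(t,np.round(r['centre'],3),round(r['score'],2),np.round(proj(p,r['centre'])[0]))
        except Exception as e: print(t,e)
st()
E
python3 a.py
```

```text
pics
top [0.3075 0.0054 1.3097] [-2.177   2.0237 -0.2355] 412.6558099971225 -0.06887765536097024 0.99601953125
lid_bar [0.518 0.237 0.07 ] 0.7 [246. 214.]
box_lid [0.517 0.236 0.068] 0.57 [246. 214.]
parts_box [0.517 0.237 0.071] 0.83 [246. 214.]
sander [ 0.56  -0.136  0.074] 0.92 [369. 209.]
steel_weight [0.474 0.493 0.046] 0.56 [165. 223.]
tin_cup [ 0.556 -0.52   0.05 ] 0.58 [490. 220.]
pin_jar [0.763 0.077 0.072] 0.79 [305. 142.]
pin_jar [ 0.415 -0.505  0.016] 0.54 [481. 266.]
handle_block [ 0.768 -0.096  0.032] 0.71 [358. 148.]
sanding_stick [ 0.363 -0.152  0.015] 0.97 [369. 275.]
bench_brush [ 0.419 -0.507  0.014] 0.68 [482. 265.]
lid_hinge [0.523 0.239 0.077] 0.64 [245. 212.]
scene [ 1.499  -0.9107  1.0951] [-2.0882 -0.8737  0.4576] 491.1176577817502 -0.04142924690219942 0.986984375
lid_bar [0.541 0.232 0.07 ] 0.88 [370. 172.]
lid_bar [ 0.374 -0.165  0.012] 0.72 [258. 213.]
box_lid [0.54  0.232 0.068] 0.57 [370. 172.]
parts_box [0.554 0.203 0.068] 0.94 [368. 177.]
parts_box [0.542 0.233 0.067] 0.72 [371. 172.]
sander [ 0.606 -0.167  0.075] 0.92 [301. 230.]
shaft_tip [ 0.43  -0.
[... 222 characters left out ...]
handle_block [ 0.781 -0.108  0.033] 0.58 [355. 258.]
sanding_stick [ 0.37  -0.165  0.012] 0.74 [258. 212.]
sanding_stick [0.54  0.23  0.071] 0.3 [370. 172.]
bench_brush [ 0.431 -0.512  0.016] 0.82 [180. 271.]
bench_brush [ 0.372 -0.16   0.013] 0.51 [259. 211.]
lid_hinge [0.54  0.23  0.068] 0.71 [370. 172.]
{'time': 1.3, 'joint_positions': [1.319, 0.321, -0.07, 1.451, 0.023, 1.371, -0.057], 'qd': [-0.001, -0.001, -0.0, -0.0, -0.0, -0.001, -0.0], 'joint_torque': [0.001, -49.111, -0.403, -31.277, -0.064, 0.034, 0.0], 'position': [0.171, -0.627, 0.202], 'tool_rot': [3.114, 0.416, -0.0], 'ft_force': [-0.704, -0.505, -0.16], 'torque': [-0.011, -0.006, 0.02], 'grip_force': 0.0, 'grip_width': 1.002}
```

```bash
python3 -c "
import cv2
a=cv2.imread('pics/top0.png');b=cv2.imread('pics/scene0.png')
c=cv2.resize(a[120:300,150:550],(800,360),interpolation=cv2.INTER_CUBIC)
cv2.imwrite('pics/t1.png',c)
cv2.imwrite('pics/s1.png',cv2.resize(b[100:320,150:450],(800,587),interpolation=cv2.INTER_CUBIC))"
```

```text
(no output)
```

View pics/t1.png

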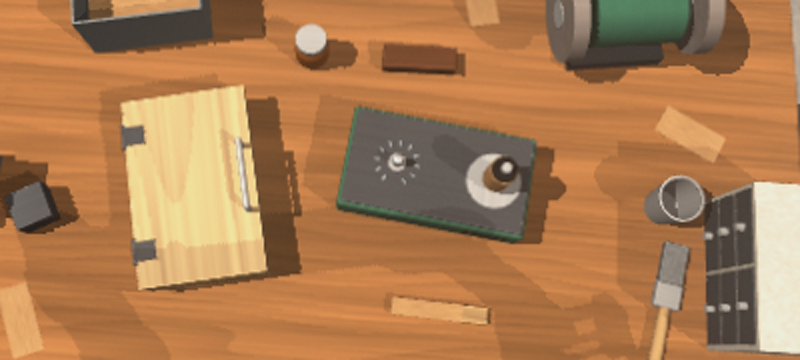

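View pics/s1.png

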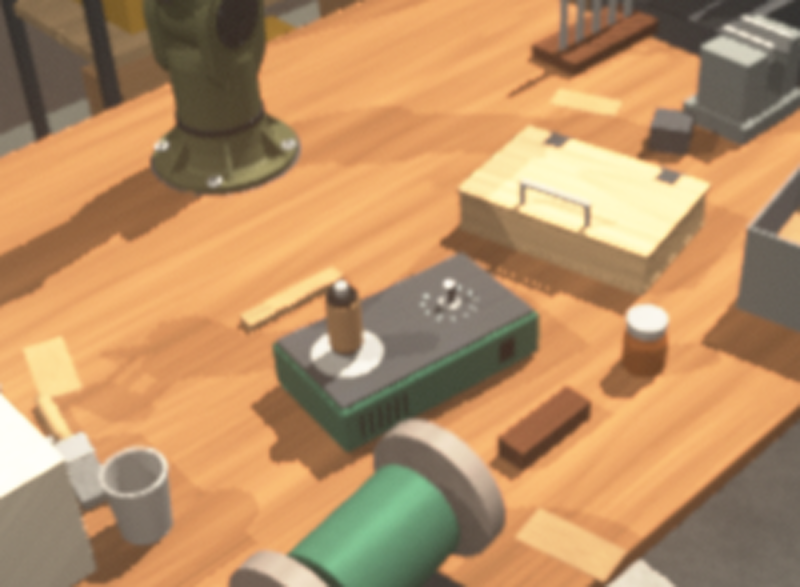

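The top view shows the box, lid hinges on the left (+y) and bar at full-image pixel (272,207). It also shows the sander with the shaft near (349,200) and drum at (400,206). The scene view shows the black switch on the sander's +x world side.

```bash
cat > b.py <<'E'
from h import *
np.set_printoptions(precision=4,suppress=True)
for n in ['top','scene']:
    p=ctrl.get_image(n)
    vv,uu=np.mgrid[0:400,0:640]; W=world(p,np.c_[uu.ravel(),vv.ravel()],p['depth'].ravel())
    def sel(c,h,z0,z1): return W[(abs(W[:,0]-c[0])<h[0])&(abs(W[:,1]-c[1])<h[1])&(W[:,2]>z0)&(W[:,2]<z1)]
    L=sel((.52,.237),(.2,.15),.055,.085); print(n,'lid',len(L),np.median(L[:,2]),cv2.minAreaRect((L[:,:2]*1000).astype(np.float32)))
    B=sel((.52,.2),(.1,.12),.088,.14); print('bar',len(B),B.mean(0),B.max(0),cv2.minAreaRect((B[:,:2]*1000).astype(np.float32)))
    S=sel((.57,-.12),(.13,.19),.062,.085); print('sander',len(S),np.median(S[:,2]),cv2.minAreaRect((S[:,:2]*1000).astype(np.float32)))
    T=sel((.58,-.07),(.04,.04),.09,.12); print('shaft',len(T),T.mean(0),T.max(0))
    print('bench z',np.median(sel((.4,0),(.03,.03),-.05,.05)[:,2]))
E
python3 b.py
```

```text
top lid 5937 0.07045757218741833 ((524.0687255859375, 241.83349609375), (296.4407653808594, 201.16583251953125), 12.564862251281738)
bar 122 [0.5401 0.1586 0.1084] [0.5958 0.1729 0.115 ] ((542.273681640625, 159.2899169921875), (109.30392456054688, 9.941483497619629), 12.752493858337402)
sander 4454 0.07537385433939481 ((573.930419921875, -134.82022094726562), (287.78826904296875, 161.24172973632812), 82.89109802246094)
shaft 27 [ 0.5796 -0.0708  0.1017] [ 0.5872 -0.0634  0.1087]
bench z 0.0005840485059852574
scene lid 2493 0.06746390114450218 ((526.35791015625, 239.6769561767578), (299.3853454589844, 210.0298614501953), 12.427643775939941)
bar 95 [0.548  0.1584 0.1024] [0.6027 0.1747 0.112 ] ((548.1088256835938, 158.1748046875), (109.0071792602539, 16.52157211303711), 12.59424114227295)
sander 2724 0.072521769910867 ((577.5088500976562, -138.80563354492188), (288.2896728515625, 162.59349060058594), 83.10462951660156)
shaft 23 [ 0.5842 -0.0738  0.098 ] [ 0.5914 -0.0643  0.1058]
bench z -0.0024435377012090864
```

Request:
move_arm(increments="20 20 6 0 0 -2.6 0;20 20 6 0 0 0 0;20 20 6 0 0 0 0;20 20 6 0 0 0 0;20 20 6 0 0 0 0;20 20 6 0 0 0 0;20 20 6 0 0 0 0;20 20 6 0 0 0 0", grip_force=30)

```text
time: 2.07
position: [0.3316, -0.4661, 0.2502]
tool_rot: [3.122, 0.345, 0.0]
ft_force: [-0.1, -0.8, 0.4]
grip_width: 0.999
grip_force: 0.0
```

Request:
move_arm(increments="20 20 6 0 0 0 0;20 20 6 0 0 0 0;20 20 6 0 0 0 0;20 20 6 0 0 0 0;20 20 6 0 0 0 0;20 20 6 0 0 0 0;5 28 -5 0 0 0 0;5 28 -5 0 0 0 0")

```text
time: 2.73
position: [0.462, -0.29, 0.2761]
tool_rot: [3.122, 0.347, 0.002]
ft_force: [0.3, -0.3, -0.1]
grip_width: 0.998
grip_force: 0.0
```

Request:
move_arm(increments="5 28 -5 0 0 0 0;5 28 -5 0 0 0 0;5 28 -5 0 0 0 0;5 28 -5 0 0 0 0;5 28 -5 0 0 0 0;5 28 -5 0 0 0 0;5 28 -5 0 0 0 0;5 28 -5 0 0 0 0")

```text
time: 3.4
position: [0.5008, -0.0659, 0.2357]
tool_rot: [3.122, 0.345, 0.001]
ft_force: [0.1, 0.5, -0.4]
grip_width: 1.0
grip_force: 0.0
```

Request:
move_arm(increments="5 28 -5 0 0 0 0;5 28 -5 0 0 0 0;5 28 -5 0 0 0 0;5 28 -5 0 0 0 0;5 28 -5 0 0 0 0;5 28 -5 0 0 0 0;5 28 -5 0 0 0 0;5 28 -5 0 0 0 0")

```text
time: 4.07
position: [0.5409, 0.158, 0.1957]
tool_rot: [3.122, 0.345, 0.001]
ft_force: [-0.3, -0.5, 0.1]
grip_width: 0.996
grip_force: 0.0
```

```bash
cat > c.py <<'E'
from h import *
np.set_printoptions(precision=4,suppress=True)
p=ctrl.get_image('wrist'); save(p['frame'],'w1'); print(p['position'],rot(p['orientation']))
vv,uu=np.mgrid[0:400,0:640]; W=world(p,np.c_[uu.ravel(),vv.ravel()],p['depth'].ravel())
B=W[(W[:,2]>.09)&(W[:,2]<.125)&(abs(W[:,0]-.543)<.08)&(abs(W[:,1]-.159)<.05)]
print(len(B),B.mean(0),B.max(0),np.percentile(B[:,2],90),cv2.minAreaRect((B[:,:2]*1000).astype(np.float32)))
L=W[(W[:,2]>.055)&(W[:,2]<.08)]; print('lid',np.median(L[:,2]))
E
python3 c.py
```

```text
[0.6229 0.1767 0.378 ] [[ 0.2177 -0.93   -0.2963]
 [-0.976  -0.2072 -0.0668]
 [ 0.0008  0.3037 -0.9528]]
1470 [0.5457 0.1619 0.1072] [0.5948 0.1765 0.1099] 0.1087456421668014 ((541.5612182617188, 160.96530151367188), (109.02965545654297, 9.619111061096191), 12.21810245513916)
lid 0.06958958363804318
```

Request:
move_arm(increments="0 1 -22 0 0 0 0;0 1 -22 0 0 0 0;0 0 -22 0 0 0 0;0 0 -22 0 0 0 0;0 0 -22 0 0 0 0;0 0 0 0 0 0 0;0 0 0 0 0 0 230;0 0 0 0 0 0 230", grip_force=25)

```text
time: 4.78
position: [0.5416, 0.1591, 0.087]
tool_rot: [-3.122, -0.345, -0.003]
ft_force: [0.2, -0.6, 0.6]
grip_width: 0.917
grip_force: 0.0
```

Request:
move_arm(increments="0 0 0 0 0 0 230;0 0 0 0 0 0 230;0 0 0 0 0 0 230;0 0 0 0 0 0 230;0 0 0 0 0 0 230;0 0 0 0 0 0 230;0 0 0 0 0 0 230;0 0 0 0 0 0 230")

```text
time: 5.45
position: [0.5407, 0.1588, 0.0856]
tool_rot: [3.122, 0.346, -0.0]
ft_force: [0.6, 0.0, -1.0]
grip_width: 0.325
grip_force: 0.0
```

Request:
move_arm(increments="0 0 0 0 0 0 230;0 0 0 0 0 0 230;0 0 0 0 0 0 230;0 0 0 0 0 0 230;0 0 0 0 0 0 230;0 0 0 0 0 0 230;0 0 0 0 0 0 230;0 0 0 0 0 0 230")

```text
time: 6.12
position: [0.5405, 0.1598, 0.0857]
tool_rot: [-3.121, -0.347, 0.0]
ft_force: [-0.9, 4.3, -0.9]
grip_width: 0.096
grip_force: 1.6
```

```bash
cat > d.py <<'E'
import numpy as np
a=np.radians(12.5); xb=np.array([-np.sin(a),np.cos(a),0]); yb=np.array([-np.cos(a),-np.sin(a),0]); z=np.array([0,0,1])
N=40; r=np.hypot(176,42); a0=np.arctan2(42,176)
s=np.linspace(0,1,N+1); th=1.80*s; ph=np.radians(18)*s
T=[-r*np.cos(a0+t)*xb+r*np.sin(a0+t)*z+19*(-np.sin(f)*xb-np.cos(f)*z) for t,f in zip(th,ph)]
# running-sum rounding
acc=np.array(T[0]);tilt=np.degrees(ph[1])*yb
for c in range(5):
    o=[]
    for k in range(8):
        d=np.round(T[c*8+k+1]-acc,1); acc=acc+d
        o.append('%g %g %g %.2f %.2f 0 230'%(*d,tilt[0],tilt[1]))
    print(';'.join(o))
print(acc-T[0])
E
python3 d.py
```

```text
-0.4 1.9 7.9 -0.44 -0.10 0 230;-0.5 2.2 7.8 -0.44 -0.10 0 230;-0.6 2.5 7.6 -0.44 -0.10 0 230;-0.6 2.9 7.5 -0.44 -0.10 0 230;-0.7 3.3 7.4 -0.44 -0.10 0 230;-0.8 3.5 7.2 -0.44 -0.10 0 230;-0.9 3.8 7.1 -0.44 -0.10 0 230;-0.9 4.2 6.8 -0.44 -0.10 0 230
-1 4.4 6.7 -0.44 -0.10 0 230;-1 4.8 6.4 -0.44 -0.10 0 230;-1.1 5 6.2 -0.44 -0.10 0 230;-1.2 5.3 6 -0.44 -0.10 0 230;-1.2 5.5 5.7 -0.44 -0.10 0 230;-1.3 5.8 5.4 -0.44 -0.10 0 230;-1.4 6 5.2 -0.44 -0.10 0 230;-1.3 6.3 4.9 -0.44 -0.10 0 230
-1.5 6.4 4.6 -0.44 -0.10 0 230;-1.4 6.6 4.2 -0.44 -0.10 0 230;-1.5 6.9 4 -0.44 -0.10 0 230;-1.6 6.9 3.6 -0.44 -0.10 0 230;-1.6 7.2 3.3 -0.44 -0.10 0 230;-1.6 7.2 3 -0.44 -0.10 0 230;-1.6 7.4 2.6 -0.44 -0.10 0 230;-1.7 7.5 2.3 -0.44 -0.10 0 230
-1.7 7.6 1.9 -0.44 -0.10 0 230;-1.7 7.7 1.5 -0.44 -0.10 0 230;-1.7 7.7 1.2 -0.44 -0.10 0 230;-1.7 7.8 0.9 -0.44 -0.10 0 230;-1.7 7.8 0.4 -0.44 -0.10 0 230;-1.8 7.8 0.2 -0.44 -0.10 0 230;-1.7 7.8 -0.3 -0.44 -0.10 0 230;-1.7 7.8 -0.6 -0.44 -0.10 0 230
-1.7 7.7 -1 -0.44 -0.10 0 230;-1.7 7.7 -1.4 -0.44 -0.10 0 230;-1.7 7.6 -1.7 -0.44 -0.10 0 230;-1.7 7.6 -2 -0.44 -0.10 0 230;-1.6 7.4 -2.4 -0.44 -0.10 0 230;-1.7 7.3 -2.8 -0.44 -0.10 0 230;-1.6 7.2 -3.1 -0.44 -0.10 0 230;-1.5 7.1 -3.4 -0.44 -0.10 0 230
[-54.3 245.1 120.8]
```

Request:
move_arm(increments="0 0 0 0 0 0 255;0 0 0 0 0 0 255;0 0 0 0 0 0 255;-0.4 1.9 7.9 -0.44 -0.10 0 255;-0.5 2.2 7.8 -0.44 -0.10 0 255;-0.6 2.5 7.6 -0.44 -0.10 0 255;-0.6 2.9 7.5 -0.44 -0.10 0 255;-0.7 3.3 7.4 -0.44 -0.10 0 255", grip_force=25)

```text
time: 6.78
position: [0.5383, 0.1714, 0.1251]
tool_rot: [3.082, 0.34, 0.008]
ft_force: [0.3, -0.4, -0.4]
grip_width: 0.007
grip_force: 0.0
```

Request:
move_arm(increments="-0.8 3.5 7.2 -0.44 -0.10 0 255;-0.9 3.8 7.1 -0.44 -0.10 0 255;-0.9 4.2 6.8 -0.44 -0.10 0 255;-1 4.4 6.7 -0.44 -0.10 0 255;-1 4.8 6.4 -0.44 -0.10 0 255;-1.1 5 6.2 -0.44 -0.10 0 255;-1.2 5.3 6 -0.44 -0.10 0 255;-1.2 5.5 5.7 -0.44 -0.10 0 255")

```text
time: 7.45
position: [0.5297, 0.2087, 0.1766]
tool_rot: [3.021, 0.334, 0.018]
ft_force: [-0.4, -0.4, 0.6]
grip_width: 0.007
grip_force: 0.0
```

```bash
cat > e.py <<'E'
from h import *
np.set_printoptions(precision=4,suppress=True)
p=ctrl.get_image('wrist'); save(p['frame'],'w2')
vv,uu=np.mgrid[0:400,0:640]; W=world(p,np.c_[uu.ravel(),vv.ravel()],p['depth'].ravel())
B=W[(W[:,2]>.09)&(W[:,2]<.125)&(abs(W[:,0]-.543)<.08)&(abs(W[:,1]-.159)<.06)]
print(len(B),B.mean(0),np.percentile(B[:,2],90),cv2.minAreaRect((B[:,:2]*1000).astype(np.float32)))
st()
E
python3 e.py
```

```text
1717 [0.5461 0.1629 0.1066] 0.10862434483144852 ((542.574951171875, 161.22975158691406), (106.8302993774414, 10.111236572265625), 12.595731735229492)
{'time': 7.5, 'joint_positions': [0.173, 0.26, -0.778, 1.653, 0.285, 1.346, -2.009], 'qd': [0.008, -0.005, -0.004, 0.012, -0.021, -0.031, 0.037], 'joint_torque': [3.715, -33.775, -1.502, -27.739, 1.085, 0.518, -0.025], 'position': [0.53, 0.211, 0.178], 'tool_rot': [3.022, 0.338, 0.021], 'ft_force': [-0.101, 2.52, 0.548], 'torque': [0.21, 0.036, 0.009], 'grip_force': 0.0, 'grip_width': 0.006}
```

View pics/w2.png

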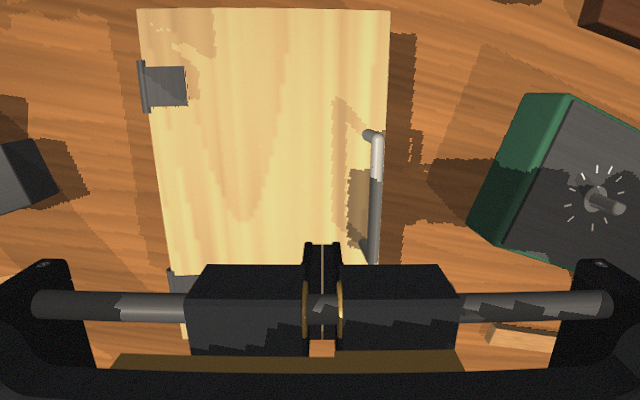

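```bash
python3 -c "
import cv2
b=cv2.imread('pics/w2.png')
cv2.imwrite('pics/w2c.png',cv2.resize(b[225:370,260:390],(538,600),interpolation=cv2.INTER_CUBIC))"
python3 - <<'E'
from h import *
p=ctrl.get_image('wrist')
s=ctrl.get_state(); Rt=rot(s['tool_rot']); 
vv,uu=np.mgrid[235:370,300:346]; W=world(p,np.c_[uu.ravel(),vv.ravel()],p['depth'][235:370,300:346].ravel())
T=((W-s['position'])@Rt*1000).round().reshape(135,46,3)
for r in range(5,130,6): print(235+r,[tuple(T[r,c].astype(int)) for c in (4,14,23,32,42)])
print('wrist tcp px',proj(p,s['position']),proj(p,np.array(s['position'])-Rt[:,2]*.019))
E
```

```text
240 [(np.int64(-45), np.int64(-17), np.int64(108)), (np.int64(-45), np.int64(-8), np.int64(107)), (np.int64(-46), np.int64(0), np.int64(109)), (np.int64(-46), np.int64(9), np.int64(110)), (np.int64(-46), np.int64(18), np.int64(110))]
246 [(np.int64(11), np.int64(-10), np.int64(-25)), (np.int64(10), np.int64(-5), np.int64(-23)), (np.int64(10), np.int64(0), np.int64(-23)), (np.int64(11), np.int64(4), np.int64(-26)), (np.int64(-53), np.int64(18), np.int64(111))]
252 [(np.int64(11), np.int64(-9), np.int64(-33)), (np.int64(10), np.int64(-5), np.int64(-30)), (np.int64(9), np.int64(0), np.int64(-29)), (np.int64(11), np.int64(4), np.int64(-33)), (np.int64(-58), np.int64(18), np.int64(109))]
258 [(np.int64(11), np.int64(-9), np.int64(-39)), (np.int64(10), np.int64(-5), np.int64(-37)), (np.int64(9), np.int64(0), np.int64(-35)), (np.int64(10), np.int64(4), np.int64(-37)), (np.int64(-65), np.int64(18), np.int64(111))]
264 [(np.int64(12), np.int64(-9), np.int64(-47)), (np.int64(10), np.int64(-4), np.int64(-43)), (np.int64(10), np.int64(0), np.int64(-43)), (np.int64(10), np.int64(4), np.int64(-43)
[... 3130 characters left out ...]
1), np.int64(176)), (np.int64(-229), np.int64(1), np.int64(179)), (np.int64(-229), np.int64(12), np.int64(178)), (np.int64(25), np.int64(4), np.int64(-115))]
354 [(np.int64(16), np.int64(-6), np.int64(-107)), (np.int64(-237), np.int64(-11), np.int64(176)), (np.int64(-238), np.int64(1), np.int64(178)), (np.int64(-239), np.int64(12), np.int64(178)), (np.int64(24), np.int64(4), np.int64(-116))]
360 [(np.int64(24), np.int64(-5), np.int64(-117)), (np.int64(25), np.int64(-3), np.int64(-118)), (np.int64(24), np.int64(-1), np.int64(-118)), (np.int64(24), np.int64(2), np.int64(-118)), (np.int64(24), np.int64(4), np.int64(-117))]
wrist tcp px [[323.20201916 244.44768335]] [[323.36261745 259.53799902]]
```

View pics/w2c.png

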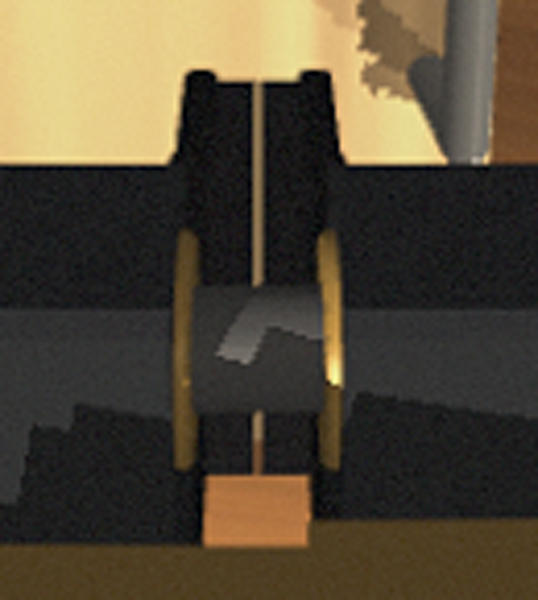

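The wrist view shows the closed fingers around pixel (323,245-300), with the lid still shut. Their front faces end about 22 mm short of the reported TCP, so I'm checking the grip offset.

```bash
python3 -c "
from bench import ctrl
print(ctrl.grip_point_offset,[a for a in dir(ctrl) if a[0]!='_'])"
```

```text
0.0187 ['MotionError', 'close_job', 'find_in', 'get_image', 'get_state', 'grip_point_offset', 'silhouettes']
```

Request:
move_arm(increments="2 -9 9 1 0.2 0 0;2 -9 9 1 0.2 0 0;2 -9 0 1 0.2 0 0;2 -9 0 1 0.2 0 0;2 -9 0 1 0.3 0 0;2 -5 0 0.7 0.2 0 0;0 0 0 0 0 0 0;0 0 0 0 0 0 0")

```text
time: 8.22
position: [0.5418, 0.1577, 0.1937]
tool_rot: [3.122, 0.343, -0.001]
ft_force: [-0.4, 0.8, 1.6]
grip_width: 0.524
grip_force: 0.0
```

Run:
```python
from h import *
p=ctrl.get_image('wrist');save(p['frame'],'w3')
s=st(); Rt=rot(s['tool_rot']); 
vv,uu=np.mgrid[0:400,0:640]; W=world(p,np.c_[uu.ravel(),vv.ravel()],p['depth'].ravel())
T=(W-s['position'])@Rt*1000
F=T[(T[:,2]<8)&(T[:,2]>-60)&(abs(T[:,1])<70)&(abs(T[:,0])<20)]
for a,b in((-70,0),(0,70)):
    f=F[(F[:,1]>a)&(F[:,1]<b)]; print(len(f),f.min(0),f.max(0),np.percentile(f,[5,50,95],axis=0).round(1).tolist())
B=W[(W[:,2]>.09)&(W[:,2]<.125)&(abs(W[:,0]-.543)<.08)&(abs(W[:,1]-.159)<.05)]
print(len(B),B.mean(0),np.percentile(B[:,2],90),cv2.minAreaRect((B[:,:2]*1000).astype(np.float32)))
```

```text
{'time': 8.267, 'joint_positions': [0.33, 0.211, -0.752, 1.658, 0.148, 1.331, -1.797], 'qd': [-0.013, -0.001, -0.014, -0.001, -0.002, -0.001, 0.001], 'joint_torque': [0.892, -34.513, -3.675, -30.798, 0.109, -0.066, 0.004], 'position': [0.542, 0.159, 0.194], 'tool_rot': [3.122, 0.346, -0.001], 'ft_force': [-0.203, -0.356, -0.126], 'torque': [0.032, 0.047, -0.023], 'grip_force': 0.0, 'grip_width': 0.573}
1270 [ -9.26427099 -34.47756992 -59.94946678] [ 12.35765002 -21.75293543 -19.45458793] [[-3.3, -31.7, -58.5], [10.2, -25.4, -43.7], [11.9, -22.0, -22.9]]
1321 [ -9.5111439   23.40116882 -59.99486453] [ 12.25093089  36.44755961 -19.01696732] [[-3.6, 23.6, -58.6], [10.1, 26.9, -43.4], [11.8, 33.3, -22.7]]
1560 [0.54538037 0.16157918 0.10710633] 0.1086759040917934 ((541.3618774414062, 160.90036010742188), (109.1688232421875, 9.817529678344727), 12.573554992675781)
```

Request:
move_arm(increments="0 0 -23 0 0 0 0;0 1 -23 0 0 0 0;0 1 -23 0 0 0 0;0 0 -23 0 0 0 0;0 0 -20 0 0 0 0;0 0 -4 0 0 0 0;0 0 -3 0 0 0 0;0 0 -3 0 0 0 0")

```text
time: 8.93
position: [0.5422, 0.1613, 0.0727]
tool_rot: [-3.122, -0.347, -0.002]
ft_force: [-0.2, 0.3, 0.8]
grip_width: 0.991
grip_force: 0.0
```

Request:
move_arm(increments="0 0 -1 0 0 0 0;0 0 -1 0 0 0 0;0 0 -1 0 0 0 0;0 0 -1 0 0 0 0;0 0 -1 0 0 0 200;0 0 -1 0 0 0 255;0 0 0 0 0 0 255;0 0 0 0 0 0 255")

```text
time: 9.6
position: [0.5418, 0.1601, 0.066]
tool_rot: [3.122, 0.345, -0.0]
ft_force: [-0.0, 0.4, 0.3]
grip_width: 0.778
grip_force: 0.0
```

Request:
move_arm(increments="0 0 0 0 0 0 255;0 0 0 0 0 0 255;0 0 0 0 0 0 255;0 0 0 0 0 0 255;0 0 0 0 0 0 255;0 0 0 0 0 0 255;0 0 0 0 0 0 255;0 0 0 0 0 0 255")

```text
time: 10.27
position: [0.5418, 0.1601, 0.066]
tool_rot: [3.122, 0.345, -0.0]
ft_force: [0.3, -0.8, 0.3]
grip_width: 0.171
grip_force: 0.0
```

Request:
move_arm(increments="0 0 0 0 0 0 255;0 0 0 0 0 0 255;0 0 0 0 0 0 255;0 0 0 0 0 0 255;0 0 0 0 0 0 255;0 0 0 0 0 0 255;0 0 0 0 0 0 255;0 0 0 0 0 0 255")

```text
time: 10.93
position: [0.5417, 0.1604, 0.066]
tool_rot: [3.122, 0.346, -0.0]
ft_force: [0.0, 0.7, -0.1]
grip_width: 0.105
grip_force: 25.0
```

```bash
sed -i 's/19\*(/39*(/;s/0 230/0 255/' d.py; python3 d.py
```

```text
-0.4 1.7 7.9 -0.44 -0.10 0 255;-0.4 2.1 7.8 -0.44 -0.10 0 255;-0.6 2.4 7.6 -0.44 -0.10 0 255;-0.6 2.7 7.5 -0.44 -0.10 0 255;-0.7 3.1 7.4 -0.44 -0.10 0 255;-0.7 3.4 7.3 -0.44 -0.10 0 255;-0.8 3.7 7 -0.44 -0.10 0 255;-0.9 4 6.9 -0.44 -0.10 0 255
-1 4.3 6.6 -0.44 -0.10 0 255;-1 4.6 6.5 -0.44 -0.10 0 255;-1.1 4.8 6.2 -0.44 -0.10 0 255;-1.1 5.1 6 -0.44 -0.10 0 255;-1.2 5.4 5.7 -0.44 -0.10 0 255;-1.2 5.7 5.5 -0.44 -0.10 0 255;-1.3 5.8 5.1 -0.44 -0.10 0 255;-1.4 6.1 4.9 -0.44 -0.10 0 255
-1.4 6.3 4.6 -0.44 -0.10 0 255;-1.4 6.5 4.3 -0.44 -0.10 0 255;-1.5 6.7 4 -0.44 -0.10 0 255;-1.5 6.8 3.7 -0.44 -0.10 0 255;-1.6 7 3.3 -0.44 -0.10 0 255;-1.5 7.1 3 -0.44 -0.10 0 255;-1.6 7.2 2.6 -0.44 -0.10 0 255;-1.7 7.4 2.3 -0.44 -0.10 0 255
-1.6 7.4 2 -0.44 -0.10 0 255;-1.7 7.5 1.5 -0.44 -0.10 0 255;-1.7 7.6 1.3 -0.44 -0.10 0 255;-1.7 7.6 0.9 -0.44 -0.10 0 255;-1.7 7.7 0.5 -0.44 -0.10 0 255;-1.6 7.6 0.1 -0.44 -0.10 0 255;-1.7 7.7 -0.2 -0.44 -0.10 0 255;-1.7 7.6 -0.6 -0.44 -0.10 0 255
-1.7 7.6 -0.9 -0.44 -0.10 0 255;-1.7 7.5 -1.4 -0.44 -0.10 0 255;-1.7 7.5 -1.6 -0.44 -0.10 0 255;-1.6 7.4 -2 -0.44 -0.10 0 255;-1.6 7.3 -2.4 -0.44 -0.10 0 255;-1.6 7.2 -2.7 -0.44 -0.10 0 255;-1.6 7 -3.1 -0.44 -0.10 0 255;-1.5 6.9 -3.3 -0.44 -0.10 0 255
[-53.  239.  121.8]
```

Gripped at 25 N on the 10 mm bar. Now I'll swing the lid.

Request:
move_arm(increments="-0.4 1.7 7.9 -0.44 -0.10 0 255;-0.4 2.1 7.8 -0.44 -0.10 0 255;-0.6 2.4 7.6 -0.44 -0.10 0 255;-0.6 2.7 7.5 -0.44 -0.10 0 255;-0.7 3.1 7.4 -0.44 -0.10 0 255;-0.7 3.4 7.3 -0.44 -0.10 0 255;-0.8 3.7 7 -0.44 -0.10 0 255;-0.9 4 6.9 -0.44 -0.10 0 255")

```text
time: 11.6
position: [0.5366, 0.1832, 0.1261]
tool_rot: [3.058, 0.338, 0.011]
ft_force: [0.2, 1.6, -4.6]
grip_width: 0.106
grip_force: 25.0
```

Request:
move_arm(increments="-1 4.3 6.6 -0.44 -0.10 0 255;-1 4.6 6.5 -0.44 -0.10 0 255;-1.1 4.8 6.2 -0.44 -0.10 0 255;-1.1 5.1 6 -0.44 -0.10 0 255;-1.2 5.4 5.7 -0.44 -0.10 0 255;-1.2 5.7 5.5 -0.44 -0.10 0 255;-1.3 5.8 5.1 -0.44 -0.10 0 255;-1.4 6.1 4.9 -0.44 -0.10 0 255")

```text
time: 12.27
position: [0.5275, 0.2236, 0.173]
tool_rot: [2.994, 0.329, 0.021]
ft_force: [0.4, -5.8, 1.8]
grip_width: 0.106
grip_force: 25.0
```

Request:
move_arm(increments="-1.4 6.3 4.6 -0.44 -0.10 0 255;-1.4 6.5 4.3 -0.44 -0.10 0 255;-1.5 6.7 4 -0.44 -0.10 0 255;-1.5 6.8 3.7 -0.44 -0.10 0 255;-1.6 7 3.3 -0.44 -0.10 0 255;-1.5 7.1 3 -0.44 -0.10 0 255;-1.6 7.2 2.6 -0.44 -0.10 0 255;-1.7 7.4 2.3 -0.44 -0.10 0 255")

```text
time: 12.93
position: [0.5151, 0.2797, 0.2018]
tool_rot: [2.933, 0.323, 0.033]
ft_force: [-1.0, -4.0, 5.4]
grip_width: 0.104
grip_force: 25.0
```

Run:
```python
from h import *
s=st(); p=ctrl.get_image('scene'); save(p['frame'],'s2'); save(cv2.resize(p['frame'][60:280,230:530],(750,550)),'s2c')
```

```text
{'time': 12.933, 'joint_positions': [-0.028, 0.332, -0.783, 1.543, 0.395, 1.476, -2.207], 'qd': [-0.236, 0.11, -0.017, -0.149, 0.123, 0.154, -0.222], 'joint_torque': [-0.356, -38.866, -7.839, -28.747, -0.302, -1.528, 0.178], 'position': [0.515, 0.28, 0.202], 'tool_rot': [2.933, 0.323, 0.033], 'ft_force': [-0.981, -3.959, 5.416], 'torque': [-1.17, 0.302, -0.046], 'grip_force': 25.008, 'grip_width': 0.104}
```

View pics/s2c.png

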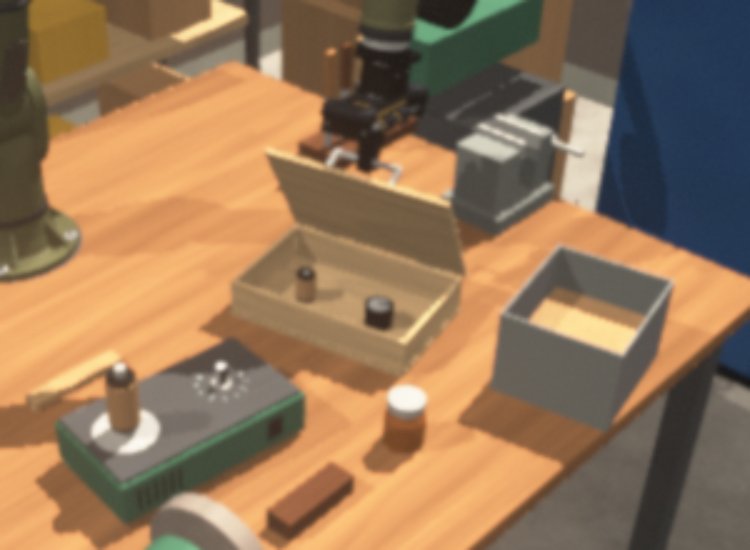

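The lid is open to about 65 degrees and held by the bar. The knob is the black piece at (378,312) in the crop, at the world +x end, and the spare drum is at (305,285). Carrying on.

Request:
move_arm(increments="-1.6 7.4 2 -0.44 -0.10 0 255;-1.7 7.5 1.5 -0.44 -0.10 0 255;-1.7 7.6 1.3 -0.44 -0.10 0 255;-1.7 7.6 0.9 -0.44 -0.10 0 255;-1.7 7.7 0.5 -0.44 -0.10 0 255;-1.6 7.6 0.1 -0.44 -0.10 0 255;-1.7 7.7 -0.2 -0.44 -0.10 0 255;-1.7 7.6 -0.6 -0.44 -0.10 0 255")

```text
time: 13.65
position: [0.501, 0.3423, 0.206]
tool_rot: [2.873, 0.319, 0.042]
ft_force: [-2.1, -1.3, 3.2]
grip_width: 0.102
grip_force: 25.0
```

Request:
move_arm(increments="-1.7 7.6 -0.9 -0.44 -0.10 0 255;-1.7 7.5 -1.4 -0.44 -0.10 0 255;-1.7 7.5 -1.6 -0.44 -0.10 0 255;-1.6 7.4 -2 -0.44 -0.10 0 255;-1.6 7.3 -2.4 -0.44 -0.10 0 255;-1.6 7.2 -2.7 -0.44 -0.10 0 255;-1.6 7 -3.1 -0.44 -0.10 0 255;-1.5 6.9 -3.3 -0.44 -0.10 0 255")

```text
time: 14.32
position: [0.488, 0.4001, 0.1871]
tool_rot: [2.81, 0.312, 0.049]
ft_force: [-3.7, -0.4, 3.4]
grip_width: 0.107
grip_force: 25.0
```

Request:
move_arm(increments="-1.5 6.7 -3.6 -0.4 -0.1 0 255;0 0 0 0 0 0 190;0 0 0 0 0 0 190;0 0 0 0 0 0 190;0 0 0 0 0 0 190;-1 3 9.5 0 0 0 190;-1 6 19 0 0 0 190;-2 6 19 0 0 0 190")

```text
time: 14.98
position: [0.4838, 0.4201, 0.2324]
tool_rot: [2.803, 0.308, 0.051]
ft_force: [-1.0, -0.8, -0.3]
grip_width: 0.254
grip_force: 0.0
```

Request:
move_arm(increments="-1 6 19 0 0 0 190;-1 6 19 0 0 0 190;-1 6 19 0 0 0 190;0 0 20 2 0.4 0 190;0 0 20 3 0.6 0 190;0 -20 0 4 0.9 0 100;0 -25 0 4 0.9 0 0;0 -25 0 4 0.9 0 0")

```text
time: 15.65
position: [0.4803, 0.3689, 0.3302]
tool_rot: [3.109, 0.344, 0.012]
ft_force: [0.7, -1.1, 0.2]
grip_width: 0.399
grip_force: 0.0
```

```bash
cat > f.py <<'E'
from h import *
np.set_printoptions(precision=4,suppress=True)
st()
for n in ['top','scene']:
    p=ctrl.get_image(n); save(p['frame'],n+'3')
    for t in ['knob_centre','spare_drum','box_lid','lid_bar','shaft_tip']:
        for r in ctrl.find_in(t,p)[:2]: print(n,t,np.round(r['centre'],3),round(r['score'],2),np.round(proj(p,r['centre'])[0]))
a=cv2.imread('pics/top3.png')[140:290,200:420];b=cv2.imread('pics/scene3.png')[60:260,280:500]
cv2.imwrite('pics/c3.png',np.hstack([cv2.resize(a,(440,300)),cv2.resize(b,(330,300))]))
E
python3 f.py
```

```text
{'time': 15.65, 'joint_positions': [-0.039, 0.296, -0.861, 1.324, 0.238, 1.624, -2.217], 'qd': [1.57, -0.857, -0.161, 0.89, -1.215, -0.816, 1.044], 'joint_torque': [-12.998, -35.519, -9.009, -31.541, 1.075, 0.639, -1.278], 'position': [0.48, 0.369, 0.33], 'tool_rot': [3.109, 0.344, 0.012], 'ft_force': [0.666, -1.051, 0.239], 'torque': [-0.1, 0.023, -0.027], 'grip_force': 0.0, 'grip_width': 0.399}
top knob_centre [0.504 0.356 0.134] 0.61 [201. 212.]
top knob_centre [ 0.414 -0.504  0.016] 0.55 [481. 266.]
top box_lid [0.507 0.358 0.134] 0.88 [201. 211.]
top box_lid [0.759 0.074 0.074] 0.19 [306. 143.]
top lid_bar [0.507 0.359 0.138] 0.57 [200. 210.]
scene knob_centre [0.595 0.237 0.038] 0.61 [382. 184.]
scene box_lid [0.506 0.36  0.157] 0.97 [387. 135.]
scene lid_bar [0.508 0.358 0.159] 0.6 [387. 135.]
scene shaft_tip [ 0.581 -0.072  0.094] 0.55 [318. 208.]
```

View pics/c3.png

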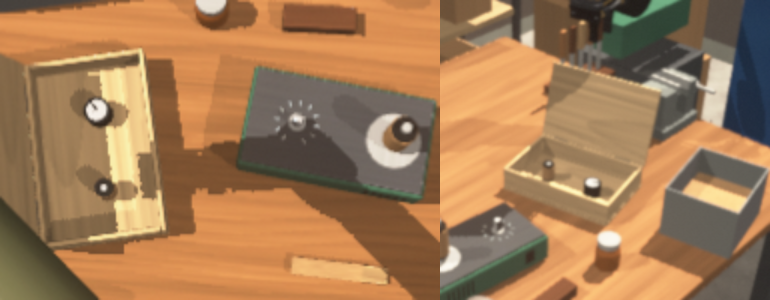

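The lid rests on its stop. The knob is at about full-image top pixel (249,196), with its pointer toward the upper left, roughly 40° in world yaw. Moving above it for a close look.

Request:
move_arm(increments="12 -14 -8 0.3 0 7 0;12 -14 -8 0 0 7 0;12 -14 -8 0 0 7 0;12 -14 -8 0 0 7 0;12 -14 -8 0 0 7 0;12 -14 -8 0 0 7 0;12 -14 -8 0 0 7 0;12 -14 -8 0 0 7 0")

```text
time: 16.92
position: [0.5766, 0.257, 0.2642]
tool_rot: [2.581, 1.775, 0.018]
ft_force: [0.3, -0.2, 0.2]
grip_width: 0.999
grip_force: 0.0
```

```bash
cat > g.py <<'E'
from h import *
np.set_printoptions(precision=4,suppress=True)
s=st(); Rt=rot(s['tool_rot']); print('toolx yaw',np.degrees(np.arctan2(Rt[1,0],Rt[0,0])),'tilt',Rt[:,2])
p=ctrl.get_image('wrist'); save(p['frame'],'w4')
for r in ctrl.find_in('knob_centre',p)[:2]: print(np.round(r['centre'],4),round(r['score'],2),proj(p,r['centre'])[0])
for r in ctrl.silhouettes('knob_centre',p)[:1]:
    m=r['region']; vv,uu=np.nonzero(m); W=world(p,np.c_[uu,vv]); z=np.percentile(W[:,2],80); print(r['score'],len(W),'ztop',z)
    for k in range(-4,6):pass
    t=W[abs(W[:,2]-z)<.004]; print('top face',len(t),t.mean(0),cv2.minEnclosingCircle((t[:,:2]*1000).astype(np.float32)))
    u0,v0,u1,v1=uu.min()-15,vv.min()-15,uu.max()+15,vv.max()+15
    u0,v0=max(u0,0),max(v0,0); print(u0,v0,u1,v1)
    c=p['frame'][v0:v1,u0:u1]; f=550/max(c.shape[:2]); save(cv2.resize(c,None,fx=f,fy=f,interpolation=cv2.INTER_CUBIC),'w4c'); print('f',f)
np.save('p4.npy',p,allow_pickle=True)
E
python3 g.py
```

```text
{'time': 16.917, 'joint_positions': [0.248, 0.387, -0.953, 1.391, 0.323, 1.51, -1.051], 'qd': [0.377, 0.229, -0.151, 0.016, 0.198, -0.125, 1.674], 'joint_torque': [-1.705, -42.656, -9.019, -30.415, -0.221, 0.087, -1.755], 'position': [0.577, 0.257, 0.264], 'tool_rot': [2.581, 1.775, 0.018], 'ft_force': [0.275, -0.176, 0.224], 'torque': [-0.064, -0.017, 0.0], 'grip_force': 0.0, 'grip_width': 0.999}
toolx yaw 69.01997094285126 tilt [ 0.0143 -0.0009 -0.9999]
[0.5842 0.2508 0.0437] 0.74 [327.2277 169.9708]
0.83 1078 ztop 0.04390074179249411
top face 948 [0.5834 0.2438 0.0433] ((583.3160400390625, 243.54287719726562), 21.307735443115234)
297 139 361 207
f 8.088235294117647
```

View pics/w4c.png

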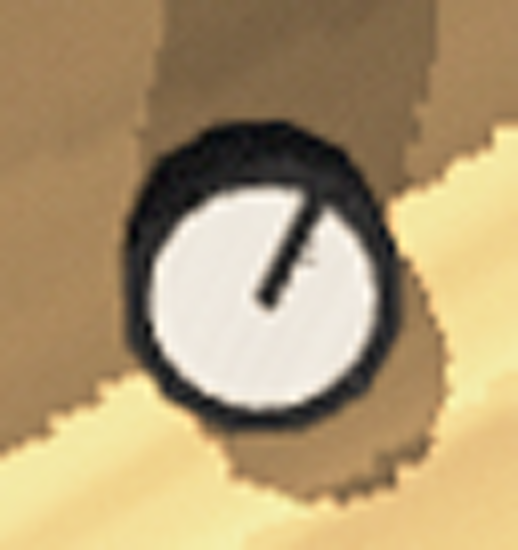

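The crop shows the knob with a white disc centred at full pixel (329.7,175.7). The rib runs from there to (336.3,162.5). The arm was still moving during the shot, so I'll retake it settled.

```bash
cat > k.py <<'E'
from h import *
np.set_printoptions(precision=4,suppress=True)
def knob(n,zt=.045):
    s=ctrl.get_state(); Rt=rot(s['tool_rot']); print('pos',np.round(s['position'],4),'toolx yaw',np.degrees(np.arctan2(Rt[1,0],Rt[0,0])),'z',Rt[:,2],'qd',np.abs(s['qd']).max())
    p=ctrl.get_image('wrist'); save(p['frame'],n)
    m=ctrl.silhouettes('knob_centre',p)[0]['region'].astype(np.uint8)
    hull=cv2.convexHull(np.argwhere(m)[:,::-1].astype(np.int32)); f=np.zeros_like(m); cv2.fillConvexPoly(f,hull,1)
    g=p['frame'].astype(int); w=((g.min(2)>140)&(g.max(2)-g.min(2)<35)&(f>0)).astype(np.uint8)
    nl,lab,stt,_=cv2.connectedComponentsWithStats(w); w=(lab==1+np.argmax(stt[1:,4]))
    wh=cv2.convexHull(np.argwhere(w)[:,::-1].astype(np.int32)); d=np.zeros_like(m); cv2.fillConvexPoly(d,wh,1)
    (cx,cy),ax,_=cv2.fitEllipse(wh); C=atz(p,[cx,cy],zt-.001)[0]
    dark=np.argwhere((d>0)&(g.mean(2)<110))[:,::-1]
    D=atz(p,dark,zt)[:,:2]-C[:2]
    D=D[np.hypot(*D.T)>.004]; a=np.degrees(np.arctan2(*D.mean(0)[::-1]))
    W=world(p,np.argwhere(w)[:,::-1]); print('px',cx,cy,ax,'centre',C,'ztop',np.median(W[:,2]),'pointer yaw',a,len(D),'r',np.hypot(*D.T).max())
    return p
if __name__=='__main__':
    p=np.load('p4.npy',allow_pickle=True).item(); X=atz(p,[[329.8,175.7],[336.3,162.5]],.045); v=X[1]-X[0]; print(X,np.degrees(np.arctan2(v[1],v[0])),np.hypot(*v[:2]))
    knob('w5')
E
python3 k.py
```

```text
[[0.5847 0.2434 0.045 ]
 [0.5975 0.2556 0.045 ]] 43.58649641700288 0.017685266884528733
pos [0.5768 0.2556 0.2635] toolx yaw 68.29131127896623 z [ 0.0121 -0.0013 -0.9999] qd 0.03649478947846035Traceback (most recent call last):
  File "k.py", line 19, in <module>
    knob('w5')
    ~~~~^^^^^^
  File "k.py", line 6, in knob
    m=ctrl.silhouettes('knob_centre',p)[0]['region'].astype(np.uint8)
      ~~~~~~~~~~~~~~~~~~~~~~~~~~~~~~~~~^^^
IndexError: list index out of range
```

```bash
python3 - <<'E'
s=open('k.py').read()
s=s.replace("def knob(n,zt=.045):","def knob(n,zt=.045,c0=(.584,.245,.044)):")
a=s.index("    m=ctrl.sil"); b=s.index("    g=p['frame']")
s=s[:a]+"    m=np.zeros((400,640),np.uint8); f=m.copy(); q=proj(p,c0)[0]; r=np.linalg.norm(proj(p,np.array(c0)+[.025,0,0])[0]-q); cv2.circle(f,(int(q[0]),int(q[1])),int(r),1,-1)\n"+s[b:]
open('k.py','w').write(s)
E
python3 k.py
```

```text
[[0.5847 0.2434 0.045 ]
 [0.5975 0.2556 0.045 ]] 43.58649641700288 0.017685266884528733
pos [0.5753 0.2587 0.2651] toolx yaw 68.5439332390747 z [ 0.014   0.0002 -0.9999] qd 0.013780929427418244
px 330.6458435058594 176.2375030517578 (26.79103660583496, 27.340532302856445) centre [0.5839 0.2439 0.044 ] ztop 0.04337340206206963 pointer yaw 38.77570362986432 29 r 0.016968005802423237
```

Request:
move_arm(increments="4 -7 -28 0 0.7 2 0;4 -6 -28 0 0 0 0;0 0 -28 0 0 0 0;0 0 -28 0 0 0 0;0 0 -28 0 0 0 0;0 0 -28 0 0 0 0;0 0 -28 0 0 0 0;0 0 0 0 0 0 0")

```text
time: 17.88
position: [0.5802, 0.2434, 0.0638]
tool_rot: [-2.563, -1.816, 0.011]
ft_force: [-1.3, -1.2, -1.0]
grip_width: 1.0
grip_force: 0.0
```

```bash
python3 -c "
from k import *
knob('w6')"
```

```text
pos [0.5802 0.2434 0.0638] toolx yaw 70.65008151026106 z [-0.0055 -0.0039 -1.    ] qd 0.07020897428967131
px 327.3297119140625 228.4587860107422 (48.10588073730469, 51.75617218017578) centre [0.5841 0.2444 0.044 ] ztop 0.04333485282670263 pointer yaw 40.97623341805783 106 r 0.0166189574565685
```

Request:
move_arm(increments="3 1 -18 0 0 0 0;0 0 -18 0 0 0 0;0 0 -14 0 0 0 0;0 0 -9 0 0 0 0;0 0 -6 0 0 0 0;0 0 -4 0 0 0 0;0 0 0 0 0 0 0;0 0 0 0 0 0 0", grip_force=25)

```text
time: 18.6
position: [0.5877, 0.2451, 0.0003]
tool_rot: [2.563, 1.814, 0.004]
ft_force: [-0.2, -0.4, -0.1]
grip_width: 1.001
grip_force: 0.0
```

Request:
move_arm(increments="0 0 0 0 0 0 255;0 0 0 0 0 0 255;0 0 0 0 0 0 255;0 0 0 0 0 0 255;0 0 0 0 0 0 255;0 0 0 0 0 0 255;0 0 0 0 0 0 255;0 0 0 0 0 0 255")

```text
time: 19.27
position: [0.5872, 0.2449, -0.0003]
tool_rot: [2.563, 1.814, 0.002]
ft_force: [-1.7, -0.4, 1.1]
grip_width: 0.478
grip_force: 0.3
```

Request:
move_arm(increments="0 0 0 0 0 0 255;0 0 0 0 0 0 255;0 0 0 0 0 0 255;0 0 8 0 0 0 255;0 0 16 0 0 0 255;0 0 25 0 0 0 255;0 0 30 0 0 0 255;0 0 30 0 0 0 255", grip_force=40)

```text
time: 19.93
position: [0.5871, 0.2449, 0.111]
tool_rot: [2.562, 1.814, 0.003]
ft_force: [0.0, 0.0, -0.9]
grip_width: 0.475
grip_force: 40.0
```

```bash
python3 -c "
from k import *
p=knob('w7',zt=.155,c0=(.587,.245,.154))
vv,uu=np.mgrid[0:400,0:640]; s=ctrl.get_state(); st(); W=world(p,np.c_[uu.ravel(),vv.ravel()],p['depth'].ravel())
T=(W-s['position'])@rot(s['tool_rot'])*1000
f=(abs(T[:,1])<15)&(abs(T[:,0])<15)&(T[:,2]<30)&(T[:,2]>-60); print(np.percentile(T[f],[5,50,95],axis=0).round(1))
"
```

```text
pos [0.5871 0.2449 0.111 ] toolx yaw 70.60884333327031 z [ 0.0025 -0.0006 -1.    ] qd 0.5829745991475864
px 316.1531066894531 274.92413330078125 (34.24930191040039, 54.214969635009766) centre [0.5862 0.2504 0.154 ] ztop 0.15457520451711984 pointer yaw -44.4057529296494 30 r 0.011555617333211301
{'time': 19.983, 'joint_positions': [0.247, 0.494, -0.908, 1.57, 0.408, 1.264, -1.061], 'qd': [-0.018, 0.011, -0.006, -0.004, 0.045, -0.126, -0.038], 'joint_torque': [2.577, -31.211, -5.695, -17.627, -0.037, 0.645, 0.05], 'position': [0.591, 0.247, 0.118], 'tool_rot': [2.56, 1.813, 0.018], 'ft_force': [2.296, 1.628, 3.832], 'torque': [0.174, -0.303, -0.018], 'grip_force': 39.999, 'grip_width': 0.474}
[[ -5.9 -13.5 -37.7]
 [  7.9  -0.3 -36. ]
 [ 14.8  13.   -7. ]]
```

View pics/w7.png

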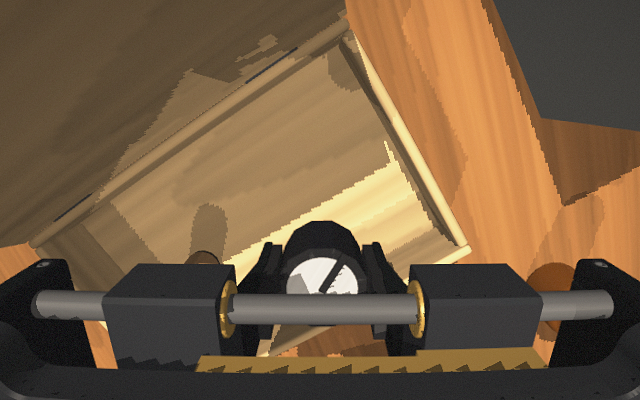

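Wrist view: the knob is held centrally between the fingers (disc at (323,275)) with its rib visible. The box is clear below. Going to a viewing point beside the shaft, turning −47.6°.

Request:
move_arm(increments="-4 -21 4 0 0 -6 255;-4 -21 4 0 0 -6 255;-4 -21 4 0 0 -6 255;-4 -21 4 0 0 -6 255;-4 -21 4 0 0 -6 255;-4 -21 4 0 0 -6 255;-4 -21 4 0 0 -6 255;-4 -22 4 0 0 -5.6 255")

```text
time: 20.65
position: [0.5553, 0.0755, 0.1424]
tool_rot: [3.077, 0.619, 0.004]
ft_force: [0.3, 0.4, -0.3]
grip_width: 0.467
grip_force: 40.0
```

Request:
move_arm(increments="-4 -21 1 0 0 0 255;-4 -22 1 0 0 0 255;-4 -22 1 0 0 0 255;-4 -22 1 0 0 0 255;-4 -22 1 0 0 0 255;-4 -22 1 0 0 0 255;-4 -22 1 0 0 0 255;0 0 0 0 0 0 255")

```text
time: 21.32
position: [0.5268, -0.083, 0.1489]
tool_rot: [3.074, 0.615, 0.001]
ft_force: [-0.0, -1.4, -0.5]
grip_width: 0.468
grip_force: 40.0
```

```bash
cat > m.py <<'E'
from h import *
np.set_printoptions(precision=4,suppress=True)
p=ctrl.get_image('wrist')
p=ctrl.get_image('wrist'); save(p['frame'],'w8'); s=st(); Rt=rot(s['tool_rot']); print('toolx',np.degrees(np.arctan2(Rt[1,0],Rt[0,0])),Rt[:,2])
np.save('p8.npy',p,allow_pickle=True)
for t in ['shaft_tip','sander']:
  for r in ctrl.find_in(t,p)[:2]: print(t,np.round(r['centre'],4),round(r['score'],2),proj(p,r['centre'])[0])
vv,uu=np.mgrid[0:400,0:640]; W=world(p,np.c_[uu.ravel(),vv.ravel()],p['depth'].ravel())
S=W[(np.hypot(W[:,0]-.582,W[:,1]+.072)<.03)&(W[:,2]>.085)&(W[:,2]<.12)]
print('shaft',len(S),S[:,2].max() if len(S) else 0); t=S[S[:,2]>np.percentile(S[:,2],95)-.003]; print('tip',len(t),t.mean(0),cv2.minEnclosingCircle((t[:,:2]*1000).astype(np.float32)))
P=W[(abs(W[:,2]-.075)<.004)]; print('panel z',np.median(P[:,2]))
T=(W-s['position'])@Rt*1000; g=p['frame'].reshape(-1,3).astype(int)
k=(abs(T[:,1])<24)&(abs(T[:,0])<28)&(T[:,2]<-30)&(T[:,2]>-50)&(g.min(1)>110); K=T[k]; print('knob disc tool frame',len(K),K.min(0),K.max(0),np.median(K,0))
b=(abs(T[:,1])<10)&(T[:,0]>5)&(T[:,0]<28)&(T[:,2]<-3)&(T[:,2]>-45)&(g.max(1)<100); K=T[b]; print('knob front',len(K),np.percentile(K,[10,50,90],axis=0))
print('tcp px',proj(p,s['position']))
E
python3 m.py
```

```text
{'time': 21.417, 'joint_positions': [0.728, 0.156, -0.687, 1.794, 0.108, 1.226, -1.16], 'qd': [-0.027, 0.004, -0.031, 0.003, -0.014, -0.005, -0.006], 'joint_torque': [1.394, -32.207, -1.689, -30.316, 0.228, -0.023, 0.044], 'position': [0.528, -0.078, 0.149], 'tool_rot': [3.076, 0.623, 0.003], 'ft_force': [-0.475, 0.254, -1.051], 'torque': [0.03, -0.017, 0.028], 'grip_force': 40.0, 'grip_width': 0.472}
toolx 22.883738980901654 [ 0.0024 -0.0027 -1.    ]
shaft_tip [ 0.5785 -0.0707  0.1046] 0.73 [338.7112 145.7153]
shaft_tip [ 0.5884 -0.1106  0.0759] 0.53 [391.0475 148.5537]
sander [ 0.5873 -0.1102  0.0763] 0.57 [390.0294 149.7847]
shaft 462 0.10582079691002377
tip 365 [ 0.5792 -0.07    0.104 ] ((579.8005981445312, -70.12162017822266), 7.9006218910217285)
panel z 0.07435616212354834
knob disc tool frame 1756 [-24.1097 -14.52   -45.8522] [ 12.9908  18.0674 -41.7247] [  1.9356  -0.3911 -43.709 ]
knob front 1583 [[ 13.0569  -7.9578 -43.5786]
 [ 16.4123   0.0954 -34.7053]
 [ 17.1805   8.104  -14.4239]]
tcp px [[318.6917 243.0333]]
```

View pics/w8.png

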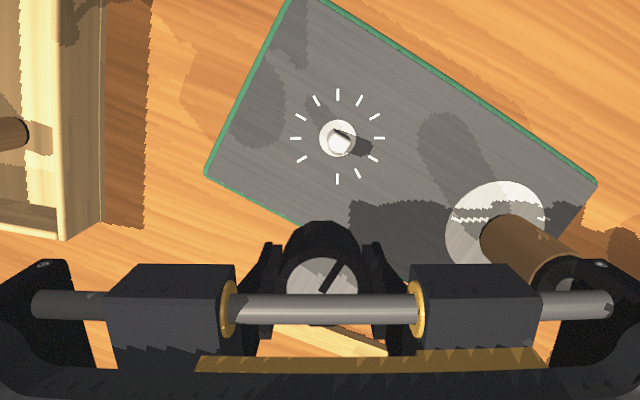

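The view shows the shaft at (338,138) and the knob disc at (322,275), its rib at about -7° as wanted. Next I'll fit the knob axis in the same picture.

Run:
```python
from h import *
from scipy.optimize import least_squares
np.set_printoptions(precision=2,suppress=True)
p=np.load('p8.npy',allow_pickle=True).item(); s=ctrl.get_state(); Rt=rot(s['tool_rot']); pos=np.array(s['position'])
print(pos)
g=p['frame'].astype(int); w=((g.min(2)>120)&(g.max(2)-g.min(2)<50)).astype(np.uint8); w[:255]=0;w[293:]=0;w[:,:285]=0;w[:,362:]=0
nl,lab,stt,_=cv2.connectedComponentsWithStats(w); w=(lab==1+np.argmax(stt[1:,4])).astype(np.uint8)
zt=.149+.044
c=cv2.convexHull(np.argwhere(w)[:,::-1].astype(np.int32))[:,0]
c=c[c[:,1]<289]
X=(atz(p,c,zt)-pos)@Rt*1000
f=lambda q:np.hypot(X[:,0]-q[0],X[:,1]-q[1])-q[2]
r=least_squares(f,[-3,0,17],loss='soft_l1'); print('disc fit',r.x,np.abs(r.fun).max(),len(X))
r2=least_squares(lambda q:np.hypot(X[:,0]-q[0],X[:,1]-q[1])-16.7,[-3,0]); print('fixed r',r2.x)
# rib
d=np.argwhere((g.mean(2)<70))[:,::-1]; d=d[(d[:,0]>315)&(d[:,0]<347)&(d[:,1]>263)&(d[:,1]<292)]
D=(atz(p,d,zt+.001)-pos)@Rt*1000; m=np.hypot(D[:,0]-r2.x[0],D[:,1]-r2.x[1])<15
V=atz(p,d[m],zt+.001); v=cv2.fitLine(V[:,:2].astype(np.float32)*1000,cv2.DIST_HUBER,0,.01,.01).ravel(); print('rib yaw',np.degrees(np.arctan2(v[1],v[0])),m.sum())
q=np.load('p8.npy',allow_pickle=True).item()
for o in(r2.x,[-3.9,0]):
    k=pos+Rt@(np.array([o[0],o[1],0])/1000); print('knob xy',k*1000,'delta mm',np.array([579.8,-70.1])-k[:2]*1000)
```

```text
[ 0.53 -0.08  0.15]
disc fit [-4.29  3.16 16.13] 0.17936180756868936 14
fixed r [-4.88  3.42]
rib yaw -7.8970695 224
knob xy [524.62 -80.79 148.47] delta mm [55.18 10.69]
knob xy [524.18 -77.26 148.46] delta mm [55.62  7.16]
```

Request:
move_arm(increments="14 3 0 0 0 0 255;14 3 0 0 0 0 255;14 2.4 0 0 0 0 255;13 2 0 0 0 0 255;0 0 -12 0 0 0 255;0 0 -12 0 0 0 255;0 0 -12 0 0 0 255;0 0 0 0 0 0 255")

```text
time: 22.18
position: [0.579, -0.0665, 0.1078]
tool_rot: [3.078, 0.627, -0.009]
ft_force: [0.1, 0.3, -1.4]
grip_width: 0.468
grip_force: 40.0
```

Run:
```python
from h import *
np.set_printoptions(precision=4,suppress=True)
ctrl.get_image('wrist')
P=np.mean([ctrl.get_state()['position'] for _ in range(3)],0); s=st()
for n in ['scene','top']:
    p=ctrl.get_image(n); save(p['frame'],n+'9'); vv,uu=np.mgrid[0:400,0:640]; W=world(p,np.c_[uu.ravel(),vv.ravel()],p['depth'].ravel())
    q=proj(p,[.58,-.07,.12])[0]; print(n,q)
    S=W[(np.hypot(W[:,0]-.58,W[:,1]+.07)<.012)&(W[:,2]>.085)&(W[:,2]<.112)]; print('shaft pts',len(S),S.mean(0) if len(S) else '')
    u,v=q.astype(int); c=p['frame'][v-40:v+40,u-50:u+50]; save(cv2.resize(c,(400,320),interpolation=cv2.INTER_CUBIC),n+'9c')
a=cv2.imread('pics/scene9c.png');b=cv2.imread('pics/top9c.png');cv2.imwrite('pics/c9.png',np.hstack([a,b]))
```

```text
{'time': 22.233, 'joint_positions': [0.641, 0.318, -0.678, 1.714, 0.215, 1.189, -1.264], 'qd': [0.006, -0.02, -0.007, -0.039, -0.004, 0.008, 0.001], 'joint_torque': [-0.281, -40.057, -6.12, -28.945, -0.026, -0.148, -0.026], 'position': [0.58, -0.067, 0.109], 'tool_rot': [3.077, 0.626, -0.006], 'ft_force': [0.394, -0.38, 0.259], 'torque': [-0.015, -0.018, -0.022], 'grip_force': 40.0, 'grip_width': 0.476}
scene [317.7464 201.708 ]
shaft pts 21 [ 0.5843 -0.073   0.0944]
top [348.8094 197.7812]
shaft pts 0
```

View pics/c9.png

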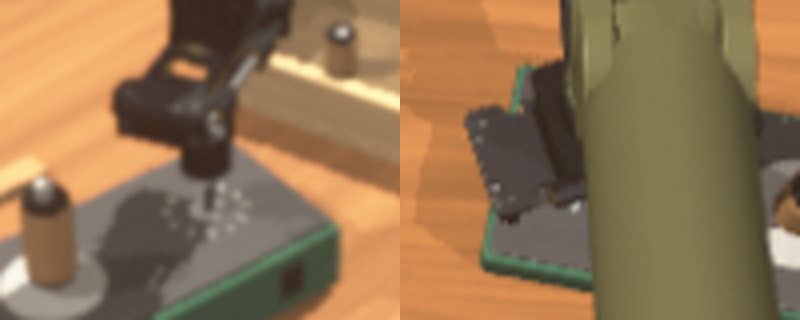

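The scene crop (left) shows the knob directly above the shaft at about (210,185), so I'm descending gently.

Request:
move_arm(increments="0 0 -3 0 0 0 255;0 0 -3 0 0 0 255;0 0 -3 0 0 0 255;0 0 -2 0 0 0 255;0 0 -2 0 0 0 255;0 0 -2 0 0 0 255;0 0 -1 0 0 0 255;0 0 0 0 0 0 255")

```text
time: 23.0
position: [0.5823, -0.0672, 0.0956]
tool_rot: [3.076, 0.625, 0.001]
ft_force: [-0.6, -0.7, -0.9]
grip_width: 0.471
grip_force: 40.0
```

Request:
move_arm(increments="0 0 -1 0 0 0 255;0 0 -1 0 0 0 255;0 0 -1 0 0 0 255;0 0 -1 0 0 0 255;0 0 -1 0 0 0 255;0 0 0 0 0 0 255;0 0 0 0 0 0 255;0 0 0 0 0 0 255")

```text
time: 23.67
position: [0.5828, -0.0677, 0.0914]
tool_rot: [3.075, 0.624, 0.002]
ft_force: [-1.0, -2.7, 5.2]
grip_width: 0.471
grip_force: 40.0
```

Request:
move_arm(increments="-0.3 -0.7 0 0 0 0 255;-0.3 -0.6 0 0 0 0 255;0 0 -1 0 0 0 255;0 0 -1 0 0 0 255;0 0 0 0 0 0 255;0 0 0 0 0 0 255;0 0 0 0 0 0 255;0 0 0 0 0 0 255")

```text
time: 24.33
position: [0.5818, -0.0685, 0.0884]
tool_rot: [3.076, 0.625, 0.001]
ft_force: [3.4, -3.1, -1.6]
grip_width: 0.471
grip_force: 40.0
```

```bash
python3 -c "
from h import *
st();ctrl.get_image('scene');st();ctrl.get_image('scene');st()"|grep -o "'position.*grip_f"
```

```text
'position': [0.582, -0.069, 0.088], 'tool_rot': [3.076, 0.625, 0.001], 'ft_force': [3.356, -3.146, -1.616], 'torque': [-0.954, -0.744, 0.017], 'grip_f
'position': [0.582, -0.069, 0.088], 'tool_rot': [3.076, 0.625, 0.001], 'ft_force': [3.324, -3.275, -2.177], 'torque': [-0.94, -0.718, 0.002], 'grip_f
'position': [0.582, -0.068, 0.088], 'tool_rot': [3.076, 0.625, 0.001], 'ft_force': [3.025, -4.577, -2.766], 'torque': [-0.964, -0.788, 0.027], 'grip_f
```

Request:
move_arm(increments="0.4 -0.5 0 0 0 0 255;0 0 -1 0 0 0 255;0 0 -1 0 0 0 255;0 0 -1 0 0 0 255;0 0 -1 0 0 0 255;0 0 -1 0 0 0 255;0 0 0 0 0 0 255;0 0 0 0 0 0 255")

```text
time: 25.1
position: [0.5821, -0.0685, 0.0836]
tool_rot: [3.076, 0.625, 0.001]
ft_force: [1.8, -2.9, -0.2]
grip_width: 0.474
grip_force: 40.0
```

Request:
move_arm(increments="0.2 -0.5 0 0 0 0 255;0 0 -1 0 0 0 255;0 0 -1 0 0 0 255;0 0 -1 0 0 0 255;0 0 -1 0 0 0 255;0 0 -1 0 0 0 255;0 0 0 0 0 0 255;0 0 0 0 0 0 255")

```text
time: 25.77
position: [0.582, -0.0687, 0.0783]
tool_rot: [3.077, 0.626, -0.0]
ft_force: [1.6, -1.4, -1.0]
grip_width: 0.474
grip_force: 40.0
```

Request:
move_arm(increments="0 -0.3 -1 0 0 0 255;0 0 -1 0 0 0 255;0 0 -1 0 0 0 255;0 0 0 0 0 0 255;0 0 0 0 0 0 255;0 0 0 0 0 0 255;0 0 0 0 0 0 255;0 0 0 0 0 0 255")

```text
time: 26.43
position: [0.5821, -0.0689, 0.0758]
tool_rot: [3.077, 0.626, 0.0]
ft_force: [-3.0, 1.4, 4.8]
grip_width: 0.475
grip_force: 40.0
```

Request:
move_arm(increments="0 0 -1 0 0 0 255;0 0 -1 0 0 0 255;0 0 -1 0 0 0 255;0 0 -1 0 0 0 255;0 0 0 0 0 0 255;0 0 0 0 0 0 255;0 0 0 0 0 0 255;0 0 0 0 0 0 255")

```text
time: 27.1
position: [0.5824, -0.0691, 0.0722]
tool_rot: [3.076, 0.626, 0.001]
ft_force: [-3.0, 1.6, 7.6]
grip_width: 0.467
grip_force: 40.0
```

Request:
move_arm(increments="0 0 -1 0 0 0 255;0 0 -1 0 0 0 255;0 0 -1 0 0 0 255;0 0 -1 0 0 0 255;0 0 0 0 0 0 255;0 0 0 0 0 0 255;0 0 0 0 0 0 255;0 0 0 0 0 0 255")

```text
time: 27.77
position: [0.5826, -0.0691, 0.0704]
tool_rot: [3.075, 0.625, 0.001]
ft_force: [-8.9, 1.0, 19.5]
grip_width: 0.471
grip_force: 40.0
```

Request:
move_arm(increments="-0.4 0 0 0 0 0 255;-0.3 0 0 0 0 0 255;0 0 0 0 0 0 255;0 0 0 0 0 0 255;0 0 0 0 0 0 255;0 0 0 0 0 0 255;0 0 0 0 0 0 255;0 0 0 0 0 0 255")

```text
time: 28.43
position: [0.5826, -0.0691, 0.0704]
tool_rot: [3.075, 0.625, 0.003]
ft_force: [-7.3, 2.7, 18.7]
grip_width: 0.469
grip_force: 40.0
```

Run:
```python
from h import *
st(); p=ctrl.get_image('wrist'); g=p['frame'].astype(int); w=(g.min(2)>110)&(g.max(2)-g.min(2)<50)
w[:255]=0;w[293:]=0;w[:,:285]=0;w[:,362:]=0
print('knob top z',np.percentile(world(p,np.argwhere(w)[:,::-1])[:,2],[25,50,75]))
q=ctrl.get_image('scene'); u,v=proj(q,[.58,-.07,.1])[0].astype(int); c=q['frame'][v-100:v+50,u-60:u+140]
save(cv2.resize(c,(800,600),interpolation=cv2.INTER_CUBIC),'end')
for r in ctrl.find_in('box_lid',q)[:1]: print(r['centre'],r['score'])
```

```text
{'time': 28.433, 'joint_positions': [0.63, 0.358, -0.666, 1.751, 0.247, 1.114, -1.284], 'qd': [-0.001, -0.0, 0.0, 0.001, 0.001, -0.001, 0.001], 'joint_torque': [0.495, -33.334, -4.233, -23.908, 0.723, -2.433, 0.015], 'position': [0.583, -0.069, 0.07], 'tool_rot': [3.075, 0.625, 0.003], 'ft_force': [-7.326, 2.737, 18.727], 'torque': [0.367, 1.527, -0.057], 'grip_force': 40.002, 'grip_width': 0.469}
knob top z [0.1136999  0.11407256 0.11446728]
```

View pics/end.png

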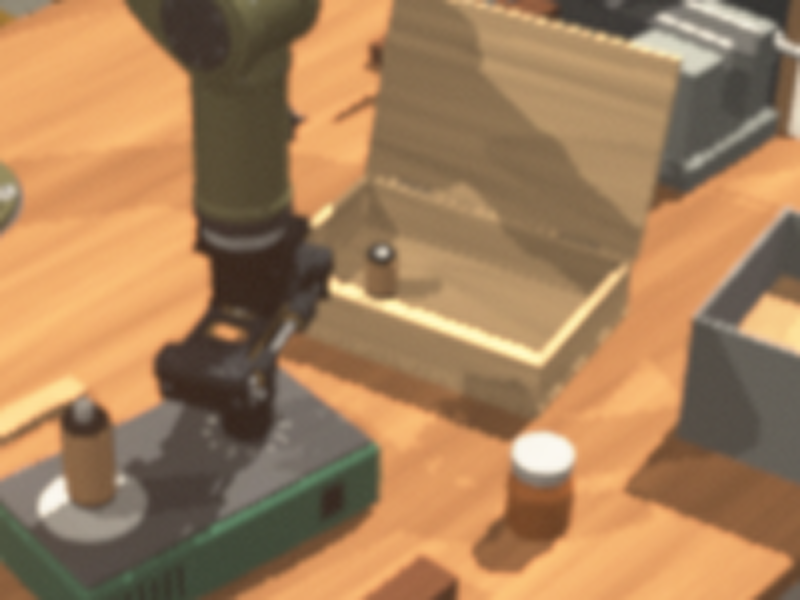

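The knob is down on the panel at about (248,410) and its top reads 114 mm, where 115 mm is expected at the bottom. The lid is open and the spare drum is still standing, so I'm handing in.

```bash
python3 -c "
from bench import ctrl
print(ctrl.close_job())"
```

```text
the job is handed in; nothing more can be done
None
```

The job is handed in at about 28.5 s of the 61 s: the lid is open on its stop, and the knob is home on the D-shaft, pressed to the bottom and still held (about 19 N down, 40 N grip). The first pinch on the lid bar slipped off and I redid it; the verdict was not reported back to me.

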